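# Push the row of wire spools up to the rack's end stop

### The arm

A 6-joint arm with a two-finger parallel gripper is mounted at the origin on the work surface. World frame = base frame: x ahead of the robot, y to its left, z up, the work surface at z = 0. Lengths are in mm, angles in rad, forces in N, time in s.
With the tool pointing down it reaches from about 250 to 725 mm from the base axis. Payload 9.7 kg.
Tool frame: the origin (TCP) lies midway between the tips of the shut fingers; the grasp point (between the pads) lies 19 mm behind it; z points along the fingers, y is the direction in which the jaws open and shut (so a half turn about z gives the same grasp; the last joint's range is limited). The gripper opens to 85 mm and grips with 20 to 120 N. Pads are 22 mm wide; open, the fingers measure 114 mm over their backs; the gripper's body (76 mm by 85 mm) begins 54 mm behind the grasp point. The pads swing forward as they close: fully open they stand 13 mm farther back than shut.
Start: joints at [0, 0.087, 0.176, 1.66, 0, 1.571], TCP at [549.997, -0, 231.284] pointing down, gripper open.
Joint ranges: [-3.13, 3.13], [-0.85, 1.81], [-1.15, 1.24], [-2.2, 2.28], [-1.44, 1.52], [-3.14, 3.14]. Speed limits (rad/s): [2.22, 2.22, 2.57, 3.14, 3.14, 3.14].

### API

Orientations are given as a unit quaternion [x, y, z, w].
In Python, from station import manip gives the robot as it stands.
- The arm moves only by the shell command python3 -m pendant 'ROWS' [OPENING] [FORCE]. ROWS is a JSON object of lists of equal length, an entry for each row: "xyz": the shift along the tool's x, y, z in m, a list of three; "rotation": the turn, a rotation vector about the tool's x, y, z in degrees, a list of three. A call has 1 to 5 rows; each row shifts and turns the commanded pose from where the row before left it, along the tool's axes as they then stand; what a row does not reach is not made up. A row lasts 1/10 s, in which the tool goes at most 50 mm and 8.59 degrees, less where a joint would pass 70% of its speed; a pose out of reach is approached as far as the arm can. A call with a gripper value outside its range is refused whole. OPENING is the gripper command: -1 is fully open, 1 is shut, values between are in proportion, set as the call begins (- or left out, the last holds). The fingers move at their own pace and stop on an object; FORCE is the grip in N (left out, the last holds). Time passes only in rows, so rows that do not move let the fingers close. It gives the time, the measured TCP pose, the force and the opening at its end, in the units of the state.
- manip.get_obs(): the state, without advancing time (a new reading comes with each control period).
- manip.read_camera(name): name is "scene" or "side" or "wrist"; returns (picture, depth): 384x512x3 uint8, blue, green, red; 384x512 float32, mm along the optical axis (not along the pixel's ray), 0 where there is no reading.
- manip.get_calibration(name): a dict with "fx", "fy", "cx", "cy" (pixels), "dist_coeffs" ([k1, k2, p1, p2, k3] as OpenCV has them; the pictures are not rectified), "rvec" (rotation vector, rad) and "tvec" (3), from world to camera coordinates, as OpenCV has them. Camera axes: x right, y down, z forward; pixel columns grow to the right and rows downward; lengths in mm; the calibration is good to about 2 mm. A picture is of the moment at which its call begins: read the wrist's pose just before it. get_calibration takes no time and is no camera call; for the wrist camera it gives the pose at the moment of the call.
- manip.hand_in(): hands the job in, once; it reports no verdict.
Trained networks look in the newest picture that a camera, given by its name, has taken for a name from the list of things; names that differ only in an ending like _2 or _b are one class to them, and where a whole thing is asked for, a point or a joint stands for the part that bears it (a point fixed in the world has none). Each returns a list of dicts, best first, with "confidence" (0 to 1); they miss things now and then, are a little off and sometimes report something else, mostly with a low value. They report only what shows in the picture. A call takes as long as a camera call. They do not tell look-alikes from the thing itself.
- manip.regions_of(camera, label): "pixels" (384x512 bool, what is visible of it) and "uv" ([column, row] in pixels, amid what is visible of it).
The state is a dict: "time": time; "joint_pos": joint angles; "dq": joint speeds; "joint_torque": joint torques, N m; "tool_pos": TCP position; "orientation": TCP orientation; "contact_force": force on the tool from outside, world axes, zero at the start; "torque": the same for the moment, N m; "finger_gap": opening from 0.0 (shut) to 1.0 (fully open).
Only numpy, scipy, OpenCV 4.12 (cv2) and the standard library are available. Lean on these libraries where they do the work, as an engineer would, in place of code of your own. Each camera call takes 0.05 s, during which the arm holds its last target.

### The job

Make room at the open end of the wire rack: push the row of four spools along the channel with the fingertips, keeping them together as one touching row, until the leading spool is up against the upright end stop and no gaps are left. Only push: do not lift a spool out of the channel or tip one over. Leave everything else on the table where it is, including the spare spool beside the rack.

Things in the scene. Friction and masses are not known exactly. Their poses are not given: they have to be found in the camera images.
- rail: spool rack, fixed to the table: a straight level aluminium channel 316 mm long and 59 mm wide. Origin at its centre on the table; its own y axis runs along the channel (the stop may be at either the +y or the -y end), x across it, z up. Channel floor 6 mm above the table; side guides 6 mm thick, 47 mm apart inside, tops only 14 mm above the table, so the spools stand 30 mm proud of them
- stop: the end stop: upright aluminium plate across one end of the channel, 59 mm wide, 12 mm thick along the channel, 52 mm tall, with a small dark thumbscrew (15 mm diameter, to 64 mm above the table) on top; rigid and fixed. Origin on the table under the middle of the plate, on the channel's centre line 170 mm from the rail's origin; its y axis lies along the channel, its face 6 mm from the origin
- lip: open loading end of the rack, opposite the stop: flat plate 59 x 24 mm, 6 mm high, flush with the channel floor, with no stop or guides; origin on the table under its centre, 170 mm from the rail's origin
- spool_a: wire spool, 44 mm diameter flanges, 38 mm tall, about 0.1 kg, loose, standing upright (axis vertical) on the channel floor; origin at the centre of its underside; at the -y end of the row (in the rail's frame). The row a, b, c, d starts touching, centres about 44 mm apart, somewhere along the channel and 45 to 105 mm short of the stop; there is at least 45 mm of free channel behind it
- spool_b: wire spool, 44 mm diameter flanges, 38 mm tall, about 0.1 kg, loose, standing upright (axis vertical) on the channel floor; origin at the centre of its underside; between a and c in the row
- spool_c: wire spool, 44 mm diameter flanges, 38 mm tall, about 0.1 kg, loose, standing upright (axis vertical) on the channel floor; origin at the centre of its underside; between b and d in the row
- spool_d: wire spool, 44 mm diameter flanges, 38 mm tall, about 0.1 kg, loose, standing upright (axis vertical) on the channel floor; origin at the centre of its underside; at the +y end of the row (in the rail's frame)
- spare_spool: bystander: a fifth, identical spool, standing on the table beside the rack, not in the channel; origin at the centre of its underside
- tape: bystander: roll of tape lying flat beside the rack, 76 mm diameter, 24 mm tall; origin at the centre of its underside
- pliers: bystander: pliers lying flat on the near side of the rack, 155 mm long along their x, 16 mm tall; origin near the middle, on the table
- earbud_case: bystander: white earbud case lying on the near side of the rack, 45 x 58 mm, 22 mm tall; origin at the centre of its underside
- phone: bystander: phone lying to the right, 148 x 72 mm, 8 mm thick; origin at the centre of its underside
- cup: bystander: paper cup with lid to the left, 82 mm diameter, 116 mm tall; origin at the centre of its underside
- bottle: bystander: drinking bottle to the left, 72 mm diameter, 250 mm tall; origin at the centre of its underside
Mind the look-alikes: they are no part of the job. Leave any green look-alike of the spool_a alone.

How it is judged (in metres and radians):
At the end, for the whole second after the job is handed in: All four spools stand upright and at rest on the channel floor, within 5 mm of its centre line, the leading one within 4 mm of touching the stop and each neighbour within 3 mm of touching the next (horizontal distance between any of spool_a, spool_d and stop below 0.032 m and horizontal distance between spool_a and spool_b below 0.047 m and horizontal distance between spool_b and spool_c below 0.047 m and horizontal distance between spool_c and spool_d below 0.047 m and x of spool_a in the frame of rail between -0.005 and 0.005 m and height (world z) of spool_a between 0.003 and 0.01 m and angle between each of spool_a, spool_b, spool_c, spool_d's own z axis and vertical below 0.1 rad and linear speed of each of spool_a, spool_b, spool_c, spool_d below 0.01 m/s and x of spool_b in the frame of rail between -0.005 and 0.005 m and height (world z) of spool_b between 0.003 and 0.01 m and x of spool_c in the frame of rail between -0.005 and 0.005 m and height (world z) of spool_c between 0.003 and 0.01 m and x of spool_d in the frame of rail between -0.005 and 0.005 m and height (world z) of spool_d between 0.003 and 0.01 m).
It fails at once if a spool of the row is lifted more than 10 mm off the channel floor (height (world z) of any of spool_a, spool_b, spool_c, spool_d above 0.016 m).
It fails at once if a spool of the row is tipped over (more than 25 degrees) (angle between any of spool_a, spool_b, spool_c, spool_d's own z axis and vertical above 0.44 rad).
It fails at once if the row is broken: a gap of more than 12 mm opens between neighbouring spools (horizontal distance between spool_a and spool_b above 0.056 m or horizontal distance between spool_b and spool_c above 0.056 m or horizontal distance between spool_c and spool_d above 0.056 m).
It fails at once if a bystander (spare wire spool, roll of tape, pliers, earbud case, phone, cup, bottle) is moved more than 15 mm (distance of any of spare_spool, tape, pliers, earbud_case, phone, cup, bottle from where it was at the start of the episode above 0.015 m).
It also fails if it takes over 35 s, if anything falls off the work surface, if the arm or the gripper's body presses on something with over 40 N, if the wrist force passes 120 N, or if a joint passes its speed limit or range.

## Working session

There is one attempt and no reset: what is moved stays moved. The work goes in short steps, Python scripts to look and compute and a shell command to move; the robot and the scene stay as the last step left them, time stands still between calls to the robot, and variables do not carry over. Pictures are saved under pics/ and viewed, and the job is handed in when it is done.

```bash
mkdir -p pics; ls; python3 - <<'E'
from station import manip
import cv2
o=manip.get_obs();print(o)
for n in("scene","side"):
    p,d=manip.read_camera(n);cv2.imwrite(f"pics/{n}0.png",p);c=manip.get_calibration(n);print(n,c)
    import numpy as np;np.save(f"pics/{n}0.npy",d)
E
```

```text
pics
{'time': 0.0, 'joint_pos': array([1.77459810e-05, 8.74693626e-02, 1.75103761e-01, 1.65978139e+00,
       4.06284208e-05, 1.57082171e+00]), 'dq': array([-0.00027709,  0.00130002,  0.00088609, -0.00079888,  0.00054593,
        0.00078214]), 'joint_torque': array([ 7.68234549e-04, -5.20392072e+01,  4.64802504e+01,  1.63646933e-02,
        2.23589603e-05, -6.77332673e-05]), 'tool_pos': array([5.49768785e+02, 2.13352864e-02, 2.30562371e+02]), 'orientation': array([ 7.07109329e-01,  7.07103911e-01, -4.63177176e-04, -4.91885207e-04]), 'contact_force': array([ 0.43743845,  0.37634244, -0.08723434]), 'torque': array([-0.05640221,  0.03065083, -0.02835397]), 'finger_gap': 1.0020632687928006}
scene {'fx': 395.12891613781665, 'fy': 395.12891613781665, 'cx': 250.64795760702725, 'cy': 190.98128407591443, 'dist_coeffs': array([-0.08625332,  0.        ,  0.        ,  0.        ,  0.        ]), 'rvec': array([ 1.07737672,  2.52202347, -0.89856145]), 'tvec': array([ 342.25009419, -287.4390851 , 1371.23910656])}
side {'fx': 388.25674464105043, 'fy': 388.25674464105043, 'cx': 251.47714413683647, 'cy': 197.27132025000432, 'dist_coeffs': array([-0.08423069,  0.        ,  0.        ,  0.        ,  0.        ]), 'rvec': array([ 0.58201416, -2.60072605,  1.28148766]), 'tvec': array([ 499.95794679,  119.65867372, 1226.25090146])}
```

View pics/scene0.png

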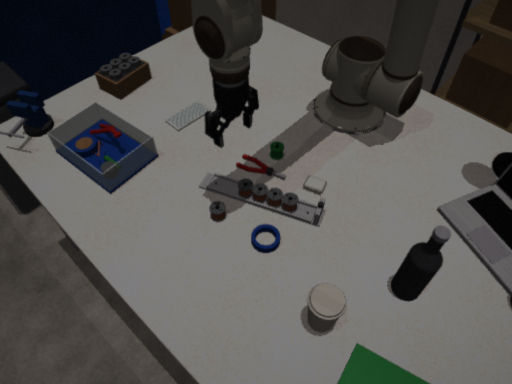

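View pics/side0.png

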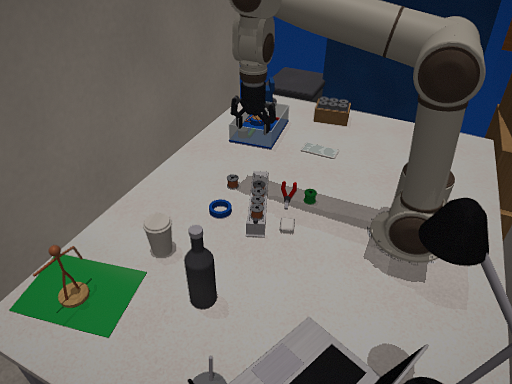

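The scene view shows the row in the rack at about (245,187) to (290,201), with the stop near (321,207). There are two other spools: the spare at (217,210), beside the rack, and a green look-alike at (277,150). The row is the four spools standing in the channel. I'll confirm that with an enlarged crop and then measure.

```bash
cat > h.py <<'E'
import numpy as np,cv2
from station import manip
def cal(n):
    c=manip.get_calibration(n);K=np.array([[c['fx'],0,c['cx']],[0,c['fy'],c['cy']],[0,0,1.]]);R=cv2.Rodrigues(np.array(c['rvec']))[0]
    return K,np.array(c['dist_coeffs']),R,np.array(c['tvec']).reshape(3)
def ray(n,uv,z):  # intersect pixel with plane z
    K,D,R,t=cal(n);p=cv2.undistortPoints(np.array(uv,float).reshape(-1,1,2),K,D).reshape(-1,2)
    d=np.c_[p,np.ones(len(p))]@R; C=-R.T@t
    s=(z-C[2])/d[:,2]; return C+d*s[:,None]
def cloud(n,d,c=None):
    K,D,R,t=c or cal(n);v,u=np.mgrid[:384,:512];p=cv2.undistortPoints(np.c_[u.ravel(),v.ravel()].astype(float).reshape(-1,1,2),K,D).reshape(-1,2)
    z=d.ravel();P=np.c_[p*z[:,None],z];return ((P-t)@R).reshape(384,512,3)
E
python3 - <<'E'
from h import *
p=cv2.imread("pics/scene0.png");c=p[130:260,190:340]
cv2.imwrite("pics/crop0.png",cv2.resize(np.clip(c*1.7,0,255).astype('uint8'),None,fx=5,fy=4.5,interpolation=cv2.INTER_CUBIC))
d=np.load("pics/scene0.npy")
P=cloud("scene",d)
for L in("spool_a","stop","rail","lip","tape","pliers","earbud_case","cup"):
    for r in manip.regions_of("scene",L):
        q=P[r["pixels"]];q=q[d[r["pixels"]]>0]
        print(L,round(r["confidence"],2),np.round(r["uv"]),r["pixels"].sum(),q.mean(0).round(),np.percentile(q,5,axis=0).round(),np.percentile(q,95,axis=0).round())
E
```

```text
spool_a 0.81 [260. 191.] 263 [509.  48.  35.] [488.  28.  10.] [523.  63.  47.]
spool_a 0.76 [273. 152.] 209 [349. -30.  26.] [330. -50.   2.] [363. -16.  39.]
spool_a 0.75 [245. 189.] 267 [524.   8.  34.] [504. -14.  10.] [539.  23.  47.]
spool_a 0.74 [275. 196.] 292 [491.  89.  33.] [469.  68.   8.] [508. 105.  47.]
spool_a 0.49 [288. 201.] 272 [477. 130.  35.] [457. 111.  10.] [492. 146.  47.]
stop 0.53 [316. 215.] 229 [450. 210.  31.] [418. 196.   2.] [471. 221.  65.]
rail 0.85 [249. 201.] 1283 [512.  46.   9.] [436. -93.   3.] [572. 187.  16.]
tape 0.56 [267. 231.] 432 [598. 153.  20.] [566. 121.   6.] [633. 187.  27.]
pliers 0.89 [261. 167.] 327 [428. -28.  13.] [406. -82.   6.] [461.  36.  18.]
earbud_case 0.81 [315. 185.] 270 [370. 135.  19.] [348. 110.   8.] [389. 159.  24.]
cup 0.75 [323. 305.] 1459 [677. 393. 101.] [641. 360.  31.] [704. 422. 118.]
```

View pics/crop0.png

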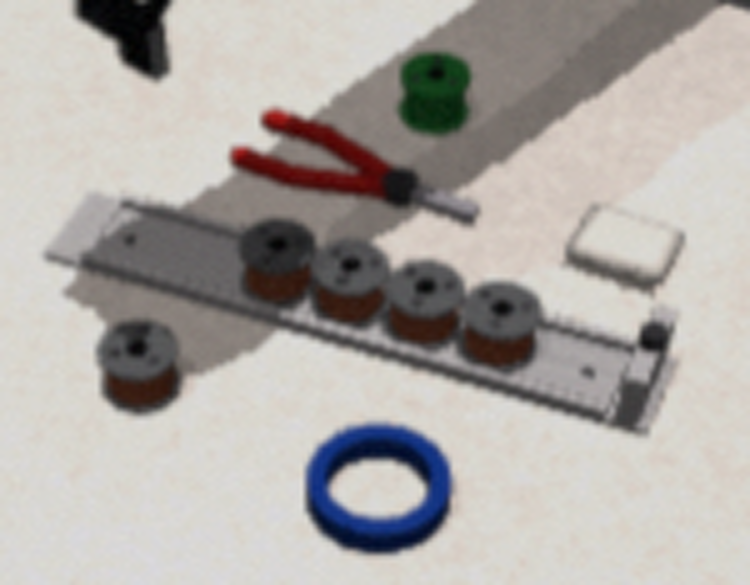

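The crop confirms it: four copper/grey spools are in the channel, with the stop and thumbscrew at lower right. The spare is lower left, beside the lip, and the green look-alike is at the top. Next, a wrist view for precision.

```bash
python3 - <<'E'
from h import *
d=np.load("pics/scene0.npy");P=cloud("scene",d).reshape(-1,3)
C=cal("wrist");p,dw=manip.read_camera("wrist");cv2.imwrite("pics/w0.png",p);np.save("pics/w0.npy",dw)
Pw=cloud("wrist",dw,C).reshape(-1,3)
for Q in(P,Pw):
    m=(Q[:,2]>40)&(Q[:,2]<49)&(Q[:,0]>420)&(Q[:,0]<580)&(Q[:,1]>-60)&(Q[:,1]<172);q=Q[m][:,:2]
    if len(q)<20: print("few");continue
    c=q.mean(0);U=np.linalg.svd(q-c)[2][0];U*=np.sign(U[1]);s=(q-c)@U
    print("tops",len(q),c.round(1),U.round(4),np.percentile(s,[.5,99.5]).round(1),"z",Q[m][:,2].mean().round(1))
    print(np.histogram(s,20))
    m=(Q[:,2]>11)&(Q[:,2]<17)&(Q[:,0]>400)&(Q[:,0]<620)&(Q[:,1]>-110)&(Q[:,1]<220)
    n=np.array([-U[1],U[0]]);e=(Q[m][:,:2]-c)@n;print("guides",np.histogram(e[abs(e)<45],30))
    m=(Q[:,2]>44)&(Q[:,2]<56)&(Q[:,0]>400)&(Q[:,0]<520)&(Q[:,1]>175)&(Q[:,1]<240)
    if m.sum():
        q=Q[m][:,:2]-c;print("stop",m.sum(),np.percentile(q@U,[2,50,98]),(q@n).mean(),Q[m].mean(0))
E
```

```text
tops 649 [496.7  67.1] [-0.3567  0.9342] [-87.  84.] z 44.9
(array([18, 37, 41, 39, 23, 21, 35, 43, 35, 26, 19, 38, 42, 38, 27, 21, 40,
       40, 41, 25]), array([-90.01881136, -81.19302216, -72.36723296, -63.54144377,
       -54.71565457, -45.88986537, -37.06407617, -28.23828697,
       -19.41249777, -10.58670857,  -1.76091937,   7.06486983,
        15.89065902,  24.71644822,  33.54223742,  42.36802662,
        51.19381582,  60.01960502,  68.84539422,  77.67118342,
        86.49697262]))
guides (array([29, 87, 63, 52, 17, 10, 18, 28, 17,  8,  8,  6,  4,  1,  6,  3,  2,
        1,  1,  4,  0,  0,  1,  0,  1,  2, 32, 20, 23, 13]), array([-31.01437867, -28.92136513, -26.8283516 , -24.73533807,
       -22.64232453, -20.549311  , -18.45629746, -16.36328393,
       -14.2702704 , -12.17725686, -10.08424333,  -7.9912298 ,
        -5.89821626,  -3.80520273,  -1.7121892 ,   0.38082434,
         2.47383787,   4.5668514 ,   6.65986494,   8.75287847,
        10.84589201,  12.93890554,  15.03191907,  17.12493261,
        19.21794614,  21.31095967,  23.40397321,  25.49698674,
        27.59000027,
[... 630 characters left out ...]
958,
        82.19941548]))
guides (array([279, 391, 378, 125,   8,  14,   7,   9,  10,   5,  11,   3,   3,
         2,   2,   0,   0,   2,   4,   6,   4,   7,   6,   4,   6,   4,
       145, 291, 332, 181]), array([-29.63263739, -27.61840945, -25.6041815 , -23.58995356,
       -21.57572561, -19.56149767, -17.54726973, -15.53304178,
       -13.51881384, -11.50458589,  -9.49035795,  -7.47613   ,
        -5.46190206,  -3.44767411,  -1.43344617,   0.58078177,
         2.59500972,   4.60923766,   6.62346561,   8.63769355,
        10.6519215 ,  12.66614944,  14.68037739,  16.69460533,
        18.70883327,  20.72306122,  22.73728916,  24.75151711,
        26.76574505,  28.779973  ,  30.79420094]))
```

```bash
python3 -c "
import cv2;p=cv2.imread('pics/w0.png');cv2.imwrite('pics/w0b.png',cv2.resize(p,None,fx=1.5,fy=1.5))"
```

```text
(no output)
```

View pics/w0b.png

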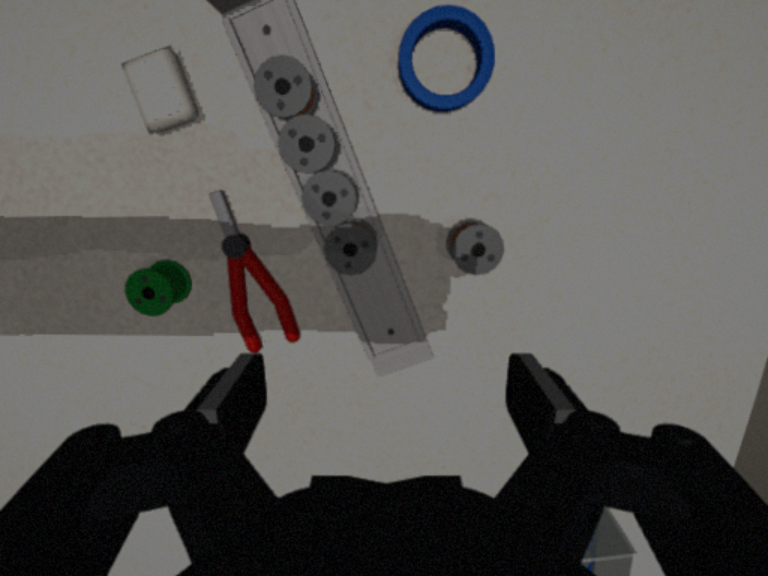

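```bash
python3 -m pendant '{"xyz":[[-0.025,-0.004,0],[-0.024,-0.004,0],[0,0,0.04],[0,0,0.04],[0,0,0]],"rotation":[[0,0,-7],[0,0,-7],[0,0,-7.2],[0,0,0],[0,0,0]]}' 1 30
python3 -m pendant '{"xyz":[[0,0,0],[0,0,0],[0,0,0],[0,0,0]],"rotation":[[0,0,0],[0,0,0],[0,0,0],[0,0,0]]}'
python3 - <<'E'
from h import *
C=cal("wrist");o=manip.get_obs();p,dw=manip.read_camera("wrist");cv2.imwrite("pics/w1.png",cv2.resize(p,None,fx=1.5,fy=1.5))
Q=cloud("wrist",dw,C).reshape(-1,3);T=o['tool_pos'][:2]
R=__import__('scipy.spatial.transform',fromlist=['Rotation']).Rotation.from_quat(o['orientation']).as_matrix()
print(o['tool_pos'].round(1),R.round(3).tolist(),o['finger_gap'])
m=(Q[:,2]>40)&(Q[:,2]<49)&(Q[:,0]>420)&(Q[:,0]<580)&(Q[:,1]>-60)&(Q[:,1]<172);q=Q[m][:,:2]
c=q.mean(0);U=np.linalg.svd(q-c)[2][0];U*=np.sign(U[1]);n=np.array([-U[1],U[0]]);s=(q-c)@U
print("yaw",np.degrees(np.arctan2(-U[0],U[1])),c,s.min(),s.max())
for a in range(4):
    L=s.min()+(s.max()-s.min())*np.array([a,a+1])/4;k=q[(s>=L[0])&(s<L[1])]
    print("spool",cv2.minEnclosingCircle(k.astype(np.float32)))
m=(Q[:,2]>11)&(Q[:,2]<17)&(Q[:,0]>380)&(Q[:,0]<620)&(Q[:,1]>-110)&(Q[:,1]<220)
G=Q[m][:,:2];e=(G-c)@n
for lo,hi in((-34,-20),(20,34)):
    g=G[(e>lo)&(e<hi)];V=cv2.fitLine(g.astype(np.float32),cv2.DIST_HUBER,0,.01,.01).ravel();V[:2]*=np.sign(V[1]);print("guide",np.median((g-c)@n),np.degrees(np.arctan2(-V[0],V[1])),((g-c)@U).min(),((g-c)@U).max())
f=(Q[:,2]>2)&(Q[:,2]<9)&(abs((Q[:,:2]-c)@n)<15)&(abs((Q[:,:2]-c)@U)<250);print("floor z",np.median(Q[f][:,2]))
m=(Q[:,2]>46)&(Q[:,2]<56)&(abs((Q[:,:2]-c)@n)<40)&((Q[:,:2]-c)@U>90)&((Q[:,:2]-c)@U<200)
if m.sum(): k=(Q[m][:,:2]-c);print("stop",m.sum(),np.percentile(k@U,[2,50,98]),np.median(k@n))
print("tool rel: along",(T-c)@U,"across",(T-c)@n)
E
```

```text
time: 1.05
tool_pos: [542.2, -49.3, 145.9]
orientation: [0.565, 0.825, -0.002, -0.004]
contact_force: [-0.2, 0.3, -0.8]
finger_gap: 0.145
time: 1.45
tool_pos: [545.7, -49.2, 152.9]
orientation: [0.565, 0.825, 0.001, 0.001]
contact_force: [0.1, 0.3, -0.4]
finger_gap: -0.003
[545.7 -49.2 152.9] [[-0.362, 0.932, 0.002], [0.932, 0.362, -0.0], [-0.001, 0.002, -1.0]] -0.0032935956729313854
yaw 21.145147913731904 [505.06041193  47.21335696] -65.35055707552863 55.1641317300654
spool ((520.9710083007812, 5.952659606933594), 21.447784423828125)
spool ((512.1781005859375, 28.95481300354004), 24.615671157836914)
spool ((503.4024353027344, 51.6750602722168), 22.388486862182617)
spool ((489.2735290527344, 88.0797119140625), 21.906057357788086)
guide -26.060498186027456 20.923143 -155.2927958564726 65.23426293714967
guide 26.4364595583124 21.070503 -155.2109915515404 65.42644747378831
floor z 6.126270114232534
tool rel: along -104.63029733313023 across -3.1402832032854064
```

View pics/w1.png

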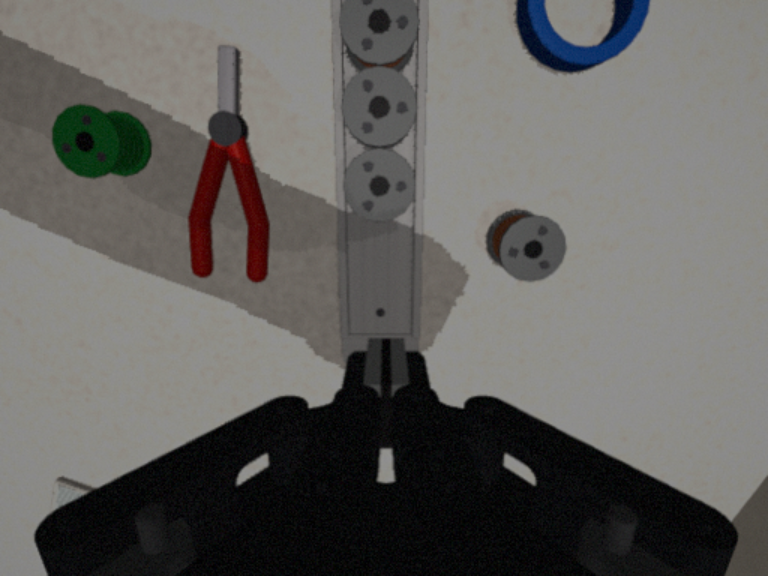

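The wrist view shows spools a, b and c at about (380,187), (380,105) and (380,20). The shut fingers are aligned over the channel, about 28 mm behind spool a. They sit about 3 mm off the centre line, so I'll correct that and descend.

```bash
python3 -m pendant '{"xyz":[[0,-0.0033,0.03],[0,0,0.04],[0,0,0.035],[0,0,0.025],[0,0,0]],"rotation":[[0,0,0],[0,0,0],[0,0,0],[0,0,0],[0,0,0]]}'
python3 -m pendant '{"xyz":[[0,0,0],[0,0,0],[0,0,0]],"rotation":[[0,0,0],[0,0,0],[0,0,0]]}'
```

```text
time: 2.0
tool_pos: [539.8, -50.3, 18.1]
orientation: [0.565, 0.825, -0.001, -0.002]
contact_force: [0.4, -0.6, -1.0]
finger_gap: 0.003
time: 2.3
tool_pos: [543.0, -50.6, 23.2]
orientation: [0.565, 0.825, 0.001, 0.001]
contact_force: [0.6, -0.4, -0.3]
finger_gap: -0.001
```

```bash
python3 -m pendant '{"xyz":[[0,0,0.004],[0,0,0.004],[0,0,0.003],[0,0,0.002],[0,0,0]],"rotation":[[0,0,0],[0,0,0],[0,0,0],[0,0,0],[0,0,0]]}'
python3 -m pendant '{"xyz":[[0,0,0],[0,0,0]],"rotation":[[0,0,0],[0,0,0]]}'
python3 - <<'E'
from h import *
c=np.array([505.06,47.21]);U=np.array([-.3607,.9327]);n=np.array([-U[1],U[0]]);o=manip.get_obs()['tool_pos'];print(o,(o[:2]-c)@U,(o[:2]-c)@n)
p,d=manip.read_camera("side");cv2.imwrite("pics/s1.png",cv2.resize(p[150:250,190:340],None,fx=5,fy=5,interpolation=cv2.INTER_CUBIC))
E
```

```text
time: 2.8
tool_pos: [541.6, -50.5, 7.8]
orientation: [0.565, 0.825, -0.0, -0.0]
contact_force: [0.5, -0.6, 0.3]
finger_gap: -0.001
time: 3.0
tool_pos: [542.0, -50.5, 8.4]
orientation: [0.565, 0.825, 0.0, 0.0]
contact_force: [0.8, -0.0, 0.4]
finger_gap: -0.001
[541.9533379  -50.51475687   8.40268303] -104.4553077181024 0.8389035408482122
```

View pics/s1.png

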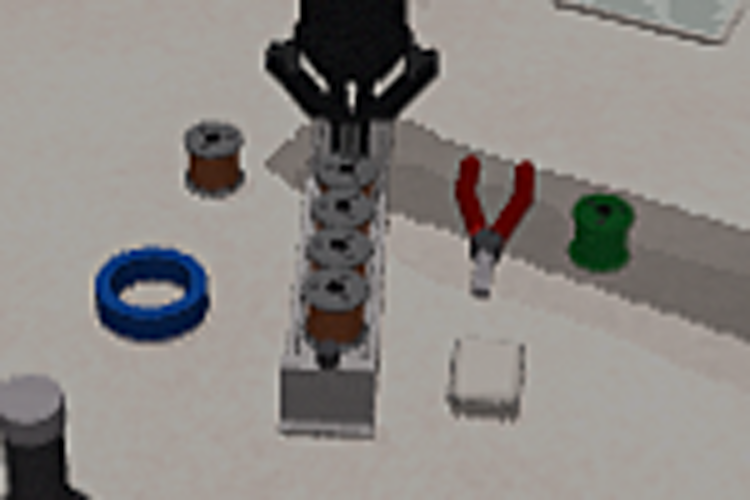

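The fingers are in the channel behind spool a at (350,130) in the crop, clear of everything else. Next is a slow approach and push.

```bash
python3 -m pendant '{"xyz":[[0.004,0,-0.001],[0.005,0,0],[0.005,0,0],[0.004,0,0],[0.002,0,0]],"rotation":[[0,0,0],[0,0,0],[0,0,0],[0,0,0],[0,0,0]]}'
python3 -m pendant '{"xyz":[[0.003,0,0],[0.003,0,0],[0.003,0,0],[0.003,0,0],[0.003,0,0]],"rotation":[[0,0,0],[0,0,0],[0,0,0],[0,0,0],[0,0,0]]}'
python3 -m pendant '{"xyz":[[0.003,0,0],[0.003,0,0],[0.003,0,0],[0.003,0,0],[0.003,0,0]],"rotation":[[0,0,0],[0,0,0],[0,0,0],[0,0,0],[0,0,0]]}'
cat > chk.py <<'E'
from h import *
import sys
c=np.array([505.06,47.21]);U=np.array([-.3607,.9327]);n=np.array([-U[1],U[0]]);o=manip.get_obs()['tool_pos'];print(o.round(1),"along",(o[:2]-c)@U,"across",(o[:2]-c)@n)
out=[]
for nm,(r0,r1,c0,c1) in(("scene",(150,240,195,345)),("side",(160,250,190,340))):
    p,d=manip.read_camera(nm);out.append(cv2.resize(p[r0:r1,c0:c1],(750,300*3//2),interpolation=cv2.INTER_CUBIC)[:,:])
    Q=cloud(nm,d).reshape(-1,3)
    a=(Q[:,:2]-c)@U;e=(Q[:,:2]-c)@n
    m=(Q[:,2]>41)&(Q[:,2]<48)&(abs(e)<26)&(a>-75)&(a<165);print(nm,"tops along",np.percentile(a[m],[1,99]).round(1),"across",e[m].mean().round(1))
    m=(Q[:,2]>48)&(Q[:,2]<54)&(abs(e)<32)&(a>150)&(a<200);print("stop",m.sum(),np.percentile(a[m],[2,98]).round(1) if m.sum() else '')
cv2.imwrite(f"pics/{sys.argv[1]}.png",cv2.resize(np.clip(np.vstack(out)*1.4,0,255).astype('uint8'),None,fx=.65,fy=.65))
E
python3 chk.py k1
```

```text
time: 3.55
tool_pos: [534.5, -31.3, 9.3]
orientation: [0.565, 0.825, 0.0, -0.0]
contact_force: [0.3, -0.7, -0.5]
finger_gap: -0.001
time: 4.05
tool_pos: [529.2, -17.9, 9.3]
orientation: [0.565, 0.825, -0.0, 0.0]
contact_force: [0.8, -1.6, -0.6]
finger_gap: -0.0
time: 4.55
tool_pos: [523.7, -3.7, 9.3]
orientation: [0.565, 0.825, -0.0, 0.0]
contact_force: [0.3, -2.3, -0.8]
finger_gap: 0.002
[523.7  -3.7   9.3] along -54.1850748950548 across 0.9519974424218429
scene tops along [-41.4 127.8] across 0.6
stop 51 [163.9 175.7]
side tops along [-47.3 132.3] across 0.1
stop 56 [166.1 181.2]
```

View pics/k1.png

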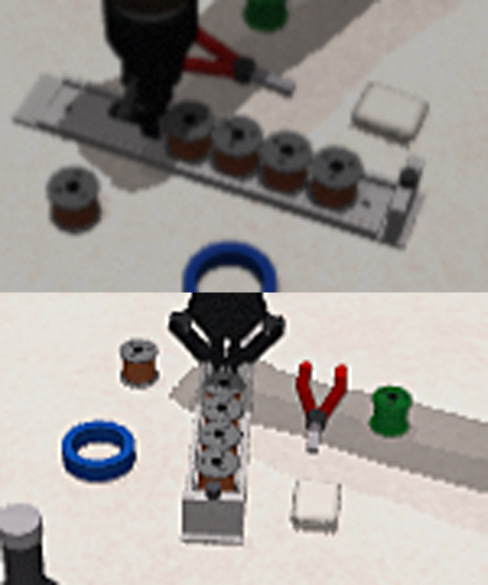

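The row is moving together, with the four spools touching at (190,130) to (335,175) in the upper panel. About 33 mm remains to the stop at (405,205).

```bash
python3 -m pendant '{"xyz":[[0.003,0,0],[0.003,0,0],[0.003,0,0],[0.003,0,0],[0.003,0,0]],"rotation":[[0,0,0],[0,0,0],[0,0,0],[0,0,0],[0,0,0]]}'
python3 -m pendant '{"xyz":[[0.003,0,0],[0.003,0,0],[0.002,0,0],[0.002,0,0],[0.002,0,0]],"rotation":[[0,0,0],[0,0,0],[0,0,0],[0,0,0],[0,0,0]]}'
python3 chk.py k2
```

```text
time: 5.15
tool_pos: [518.3, 10.3, 9.3]
orientation: [0.565, 0.825, -0.0, 0.0]
contact_force: [0.2, -2.2, 0.3]
finger_gap: 0.0
time: 5.65
tool_pos: [514.0, 21.4, 9.3]
orientation: [0.565, 0.825, 0.0, 0.0]
contact_force: [1.6, -2.1, -0.3]
finger_gap: -0.001
[514.   21.4   9.3] along -27.255818184720635 across 0.9913201668398524
scene tops along [-14.6 155.1] across 0.3
stop 47 [164.1 175.8]
side tops along [-17.4 154.1] across 0.3
stop 50 [165.1 180.5]
```

View pics/k2.png

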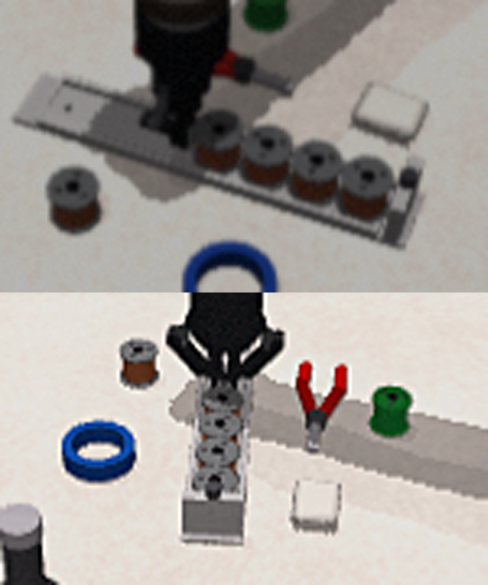

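About 6–7 mm is left (leading spool (367,185), stop (405,200)). I'll creep on until the contact force rises.

```bash
python3 -m pendant '{"xyz":[[0.0012,0,0],[0.0012,0,0],[0.0012,0,0],[0.001,0,0]],"rotation":[[0,0,0],[0,0,0],[0,0,0],[0,0,0]]}'
python3 -m pendant '{"xyz":[[0.001,0,0],[0.001,0,0]],"rotation":[[0,0,0],[0,0,0]]}'
```

```text
time: 6.15
tool_pos: [512.4, 25.6, 9.3]
orientation: [0.565, 0.825, -0.0, 0.0]
contact_force: [1.3, -1.9, 0.4]
finger_gap: 0.002
time: 6.35
tool_pos: [512.2, 26.5, 9.5]
orientation: [0.565, 0.825, -0.001, 0.001]
contact_force: [4.8, -11.1, -0.5]
finger_gap: -0.0
```

```bash
python3 -m pendant '{"xyz":[[0.0006,0,0],[0,0,0]],"rotation":[[0,0,0],[0,0,0]]}'; python3 chk.py k3
```

```text
time: 6.55
tool_pos: [512.2, 26.5, 9.6]
orientation: [0.565, 0.825, -0.001, 0.002]
contact_force: [4.2, -11.4, -0.9]
finger_gap: -0.002
[512.2  26.5   9.6] along -21.868757233260478 across 0.7536784150440126
scene tops along [ -9.9 159.7] across 0.9
stop 51 [164.  175.8]
side tops along [-12.8 155.5] across 0.1
stop 54 [165.8 180.9]
```

View pics/k3.png

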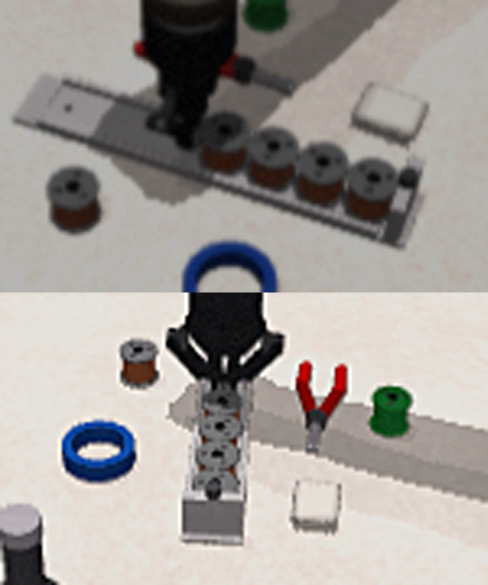

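```bash
python3 -m pendant '{"xyz":[[0.001,0,0],[0.0005,0,0],[0,0,0]],"rotation":[[0,0,0],[0,0,0],[0,0,0]]}'
```

```text
time: 6.95
tool_pos: [512.4, 26.8, 9.8]
orientation: [0.566, 0.825, -0.001, 0.003]
contact_force: [7.1, -17.8, -0.6]
finger_gap: -0.001
```

It is rigid against the stop: the force went from 12 to 19 N with only about 0.2 mm of motion. I'll back off and inspect.

```bash
python3 -m pendant '{"xyz":[[-0.002,0,0],[-0.003,0,0],[-0.006,0,0],[-0.01,0,0],[-0.01,0,0]],"rotation":[[0,0,0],[0,0,0],[0,0,0],[0,0,0],[0,0,0]]}'
python3 -m pendant '{"xyz":[[0,0,-0.02],[0,0,-0.04],[0,0,-0.05],[0,0,-0.05],[0,0,-0.02]],"rotation":[[0,0,0],[0,0,0],[0,0,0],[0,0,0],[0,0,0]]}'
python3 -m pendant '{"xyz":[[0,0,0],[0,0,0],[0,0,0]],"rotation":[[0,0,0],[0,0,0],[0,0,0]]}'
cat > w.py <<'E'
from h import *
import sys
C=cal("wrist");p,dw=manip.read_camera("wrist");cv2.imwrite(f"pics/{sys.argv[1]}.png",cv2.resize(p,None,fx=1.5,fy=1.5))
Q=cloud("wrist",dw,C);c=np.array([505.06,47.21]);U=np.array([-.3607,.9327]);n=np.array([-U[1],U[0]])
a=(Q[...,:2]-c)@U;e=(Q[...,:2]-c)@n;z=Q[...,2]
m=((z>41)&(z<48)&(abs(e)<28)&(a>-30)&(a<163));print("tops",a[m].min(),a[m].max(),e[m].mean(),z[m].mean())
s=a[m];L0=np.percentile(s,.3)
for i in range(4):
    k=(s>L0+44*i)&(s<L0+44*i+44)
    if k.sum()>50: print(i,cv2.minEnclosingCircle(np.c_[s[k],e[m][k]].astype(np.float32)),k.sum(),z[m][k].std().round(2))
m=(z>48)&(z<54)&(abs(e)<32)&(a>150)&(a<200)
if m.sum(): print("stop",m.sum(),np.percentile(a[m],[1,99]))
E
python3 w.py w2;python3 chk.py k4
```

```text
time: 7.45
tool_pos: [522.4, -0.0, 9.3]
orientation: [0.565, 0.825, 0.0, -0.0]
contact_force: [0.4, -0.1, -0.7]
finger_gap: 0.001
time: 7.95
tool_pos: [523.5, -0.1, 194.5]
orientation: [0.565, 0.825, 0.002, 0.002]
contact_force: [1.7, 1.0, 0.1]
finger_gap: -0.001
time: 8.25
tool_pos: [521.6, 0.2, 187.6]
orientation: [0.565, 0.825, -0.001, -0.001]
contact_force: [0.5, -0.1, -0.4]
finger_gap: 0.003
tops -9.737439390410088 122.76946434727695 -0.03873040930551433 44.299336909061125
0 ((13.73006820678711, 0.8732829093933105), 23.097036361694336) 1410 0.76
1 ((57.542781829833984, 0.2167966514825821), 23.22990608215332) 1598 0.76
2 ((100.36890411376953, -0.0738695040345192), 22.639705657958984) 1771 0.8
[5.215e+02 3.000e-01 1.876e+02] along -49.67860772949631 across 1.5733743953382138
scene tops along [ -8.3 159.6] across 0.8
stop 48 [164.1 175.9]
side tops along [ -5.1 155. ] across 0.4
stop 48 [165.8 179.8]
```

View pics/w2.png

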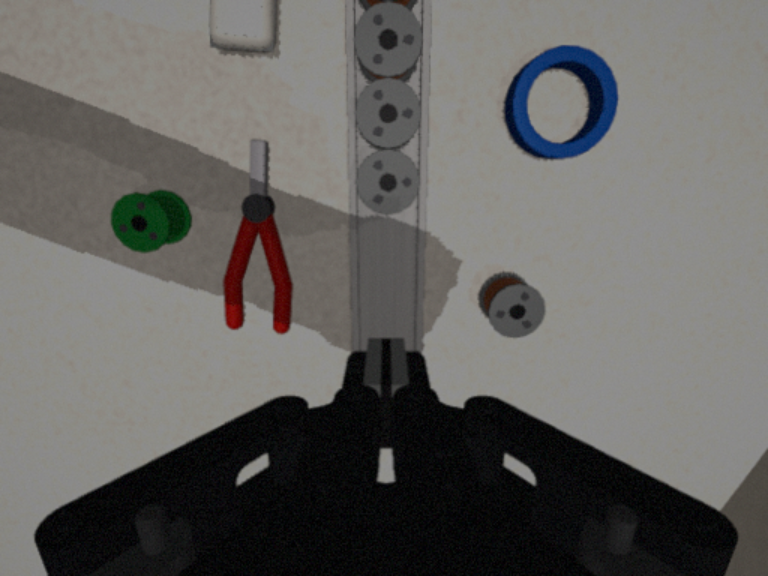

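View pics/k4.png

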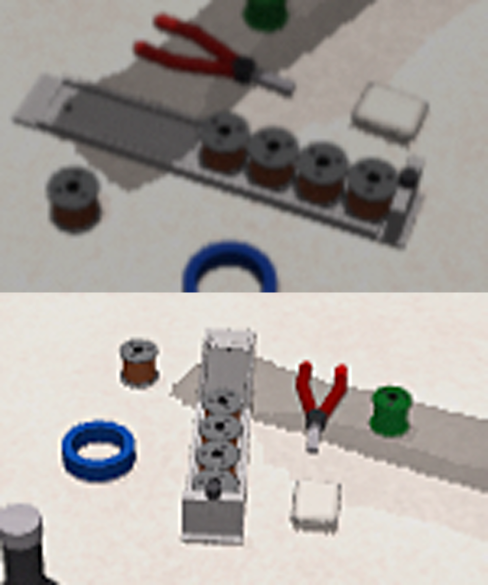

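Spools a–c are still touching at (388,182), (388,113) and (388,38). I'll move the wrist camera over the stop end to check the last gaps.

```bash
python3 -m pendant '{"xyz":[[0.03,0,-0.01],[0.03,0,-0.01],[0.03,0,0],[0.02,0,0],[0,0,0]],"rotation":[[0,0,0],[0,0,0],[0,0,0],[0,0,0],[0,0,0]]}'
python3 -m pendant '{"xyz":[[0,0,0],[0,0,0],[0,0,0]],"rotation":[[0,0,0],[0,0,0],[0,0,0]]}'
python3 w.py w3
```

```text
time: 8.9
tool_pos: [481.4, 104.7, 208.8]
orientation: [0.564, 0.826, -0.0, -0.0]
contact_force: [-0.8, 0.2, 0.3]
finger_gap: -0.004
time: 9.2
tool_pos: [482.5, 102.3, 209.0]
orientation: [0.565, 0.825, -0.0, -0.0]
contact_force: [1.3, 0.4, -0.2]
finger_gap: 0.003
tops -3.3161677473681066 162.60209474811487 0.2454619868044215 44.19262181817503
0 ((20.003854751586914, 0.28190433979034424), 26.753589630126953) 978 0.73
1 ((64.16494750976562, 0.42296871542930603), 27.01386070251465) 1100 0.74
2 ((108.18618774414062, 0.42962753772735596), 26.879194259643555) 1173 0.77
3 ((143.76954650878906, -0.082826167345047), 21.431596755981445) 1117 0.76
stop 568 [165.82058529 177.18828963]
```

View pics/w3.png

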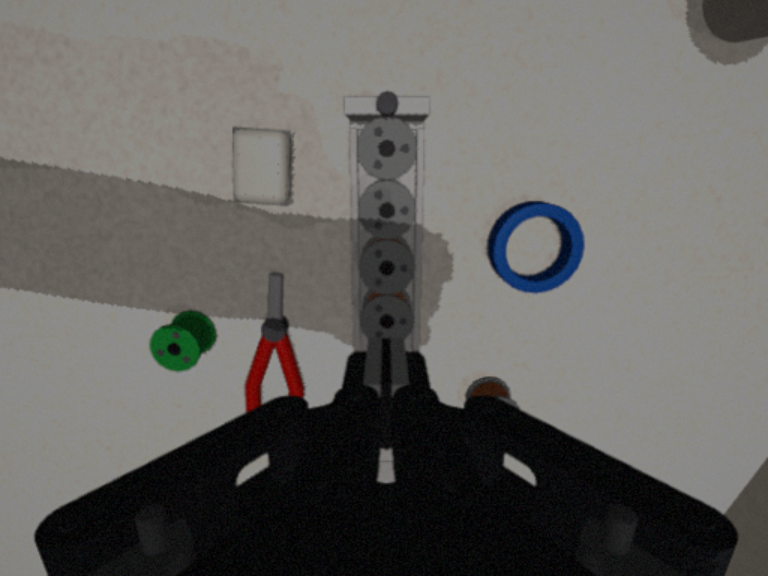

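The wrist view shows d at (386,148), touching the stop at (386,108), with c, b and a behind it at (386,211), (386,268) and (386,321). I'll check spacing from the hub centres.

```bash
python3 - <<'E'
from h import *
c=np.array([505.06,47.21]);U=np.array([-.3607,.9327]);n=np.array([-U[1],U[0]])
g=cv2.cvtColor(cv2.imread("pics/w3.png"),cv2.COLOR_BGR2GRAY).astype(float)
uv=[]
for v in(148,211,268,321):
    w=g[v-11:v+12,375:398];k=np.clip(np.median(w)*.6-w,0,None);y,x=np.mgrid[v-11:v+12,375:398];uv.append([(k*x).sum()/k.sum(),(k*y).sum()/k.sum()])
uv=(np.array(uv)+.5)/1.5-.5
P=ray("wrist",uv,44)[:,:2];a=(P-c)@U;print(uv.round(1).tolist(),a.round(1),np.diff(a).round(1),((P-c)@n).round(1))
E
```

```text
[[257.4, 98.5], [257.3, 140.0], [257.4, 178.4], [257.4, 214.0]] [143.8  99.4  55.4  11.4] [-44.3 -44.  -44. ] [ 0.1  0.2 -0.  -0. ]
```

Centre spacing is 44.3, 44.0 and 44.0 mm, d is 22 mm from the stop face, and every spool is within about 0.3 mm of the centre line.

```bash
python3 -c "
from station import manip
print(manip.hand_in())"
```

```text
the job is handed in; nothing more can be done
None
```

I pushed the four spools along the channel as one row with the shut fingertips until spool_d met the end stop, then backed off, lifted clear and handed in at about 9 s. At the stop the contact force rose from about 2 N to 19 N with almost no further motion.

**Last checks:**
- **Row spacing:** the wrist camera gave centre distances of 44.3, 44.0 and 44.0 mm. Spool_d's centre is about 22 mm from the stop face, so there is no measurable gap.
- **Centre line and height:** all four spools are within about 0.3 mm of the centre line. Their tops are level at about 44 mm, which means they are standing upright on the channel floor.
- **Bystanders:** the spare spool, tape, pliers, earbud case and green look-alike show no movement in the pictures. I judged that by eye. The cup, bottle and phone were not re-checked, but the arm never went near them.

**Disagreements:** the scene and side cameras' spool extents along the channel differ by a few millimetres, because the stop and neighbouring spools partly hide the row. I relied on the wrist camera for the final numbers. No check failed.

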